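# Rack a freshly oiled hydraulic knee with its shank standing free

## Task

Lift the knee unit by its carry handle, well off the bench and away from the rack, raise its leaning shank upright and keep it standing free there, near the middle of its travel and touching nothing, for a good six seconds so that the fresh oil settles. Then carry it to the rack with the shank still upright and off both stops, slide the tube into the open fork, set the plate down gently, flat, square and centred on the rack's pad, and let go. Leave the loose clamps and the ankle adapter where they are.

Things in the scene. Friction and masses are not known exactly. Their poses are not given: they have to be found in the camera images.
- carrier: Knee unit: aluminium carry plate 100 (x) x 110 (y) x 8 mm, a black bar handle sticking out on its -x side (the robot's side at the start), a brushed titanium knee hinge on top. Origin at the centre of the plate's underside, x away from the handle, z up. 0.28 kg without the shank. Starts flat on the bench.
- handle_grip (a point): Where to grip the handle from above, fingers closing along the carrier's y: centre of the bar's section, at x = -115, y = 0, z = 34 mm in the carrier's frame, same axes. The bar is 24 mm wide (y), 28 mm high (its underside 20 mm above the plate's underside), from x = -160 to -50 mm.
- knee_pin (a point): Hinge pin of the knee, at x = 25, y = 0, z = 50 mm in the carrier's frame, same axes; the pin runs along x. It has no spring and no dry friction, only a hydraulic damper, nominally 0.22 N m s/rad against the joint's rate: tilting the plate sideways drags the shank along, and a shank left alone topples slowly to a stop.
- shank (a joint): Angle of the shank to the plate about the carrier's +x axis, rad. 0 = square to the plate; positive leans its top to the carrier's -y. Firm stops at -0.32 and +0.32; it starts leaning on the +0.32 stop. Damped only: near upright the lean grows with a time constant of about 0.9 s (0.7 to 1.2 s).
- shank_top (a point): Top end of the shank, on its axis, 205 mm above the pin; z up along the shank, x along the pin. Black carbon tube of 30 mm diameter, up to a matte grey socket ring of 84 mm diameter (165 to 205 mm above the pin). Shank with ring: 0.18 kg nominal (up to 20 % more or less), centre of mass 135 mm above the pin, inertia about the pin 0.0039 kg m2.
- rack: Fixed rack: grey pad 130 (x) x 150 (y) x 30 mm high, and behind it (+x) a dark steel column with a level two-rod fork that opens to -x. Origin on the bench under the pad's centre, x into the fork, z up. Near face of column and crossbar at x = 115 mm. The tube must enter from -x, the socket ring passing above the rods.
- fork (a point): Middle of the fork, where the tube's axis belongs: rack x = 25, y = 0, 200 mm above the bench, rack's axes. Two steel rods 12 mm thick at this height, axes at rack y = -36 and +36 mm from x = 120 to 18 mm, then flaring to y = -52 and +52 mm at their tips, x = -8 mm (rack's frame).
- seat (a point): Centre of the top of the rack's pad, 30 mm above the bench, rack's axes: where the carrier's origin belongs, with the same heading (x along x). Seated there the tube has 15 mm of play to each rod, so the shank can lean about 0.13 rad on either rod.
- clamp_a: Loose black nylon pylon clamp, 50 x 56 x 34 mm, origin under its centre; to be left alone.
- clamp_b: The other loose black nylon pylon clamp, same size; to be left alone.
- adapter: Loose chrome ankle adapter, round foot 52 mm across with a small square top, 46 mm high, origin under its centre; to be left alone.
Mind the look-alikes: they are no part of the job. What is shaped like the carrier but purple is not meant.

How it is judged:
On the way, in this order (a step that is already met when the one before it is completed fails the run):
1. the knee unit is off the bench, away from the rack, and its shank stands upright and free, off both stops and touching nothing, for 5 s (height (world z) of carrier above 0.05 m and angle between shank_top's own z axis and vertical below 0.15 rad and value of joint shank between -0.24 and 0.24 rad and contact force between shank and anything else below 0.1 N and horizontal distance between carrier and seat above 0.16 m), for 5 s.
2. the tube is in the fork with the shank upright and off its stops (x of carrier in the frame of seat between -0.03 and 0.03 m and y of carrier in the frame of seat between -0.03 and 0.03 m and z of carrier in the frame of seat below 0.06 m and angle between shank_top's own z axis and vertical below 0.18 rad and value of joint shank between -0.28 and 0.28 rad), for 0.1 s.
At the end, for the whole second after the job is handed in: The carry plate lies flat on the rack's pad within 25 mm of its centre each way and 0.2 rad of its heading, released and at rest, with the tube standing in the fork (shank within 0.2 rad of upright) (x of carrier in the frame of seat between -0.025 and 0.025 m and y of carrier in the frame of seat between -0.025 and 0.025 m and z of carrier in the frame of seat between -0.008 and 0.008 m and angle between the x axis of carrier and the x axis of seat, either way round below 0.2 rad and angle between carrier's own z axis and vertical below 0.06 rad and angle between shank_top's own z axis and vertical below 0.2 rad and value of joint shank between -0.22 and 0.22 rad and linear speed of carrier below 0.03 m/s and velocity of joint shank between -0.35 and 0.35 rad/s); the robot touches nothing.
It fails at once if near the rack (within 0.2 m of the seat) the shank leaned more than 0.22 rad or lay on a stop (horizontal distance between carrier and seat below 0.2 m and (angle between shank_top's own z axis and vertical above 0.22 rad or value of joint shank above 0.3 rad or value of joint shank below -0.3 rad)).
It fails at once if the knee unit was slammed against the rack (over 40 N) (contact force between carrier and rack above 40 N).
It fails at once if the knee unit tipped over (angle between carrier's own z axis and vertical above 0.8 rad).
It fails at once if a loose clamp or the ankle adapter was moved (over 30 mm) (distance of any of clamp_a, clamp_b, adapter from where it was at the start of the episode above 0.03 m).
It also fails if it takes over 72 s, if anything falls off the work surface, if the arm or the gripper's body presses on something with over 40 N, if the wrist force passes 120 N, or if a joint passes its speed limit or range.

## Robot

A 7-joint arm with a two-finger parallel gripper is mounted at the origin on the work surface. World frame = base frame: x ahead of the robot, y to its left, z up, the work surface at z = 0. Lengths are in m, angles in rad, forces in N, time in s.
With the tool pointing down it reaches from about 0.425 to 0.925 m from the base axis. Payload 6.8 kg.
Tool frame: the origin (TCP) lies at the very end of the fingers, on their centre line; the grasp point (between the pads) lies 19 mm behind it (r.pinch_z is the distance from the TCP to the grasp point, in m); z points along the fingers, y is the line along which they close (so a half turn about z gives the same grasp; the last joint's range is limited). The gripper opens to 88 mm and grips with 3 to 60 N. Pads are 20 mm wide; open, the fingers measure 115 mm over their backs; the gripper's body (75 mm by 178 mm) begins 61 mm behind the grasp point.
Start: joints at [1.209, 0.477, 0.022, 1.555, -0.011, 1.109, -0.083], TCP at [0.169, -0.653, 0.223] pointing down, gripper open.
Joint ranges: [-2.96, 2.96], [-0.34, 2.1], [-1.41, 1.46], [0.24, 2.44], [-1.37, 4.51], [0.17, 1.92], [-2.96, 2.96]. Speed limits (rad/s): [2.39, 2.39, 3.14, 3.14, 3.14, 3.14, 3.14].

## Interface

Orientations are given as a unit quaternion [w, x, y, z].
In Python, from cell import r gives the robot as it stands.
- The arm moves only by the tool move_arm, never from a script. Its argument "series" is one flat list of numbers, 7 for each row, row after row: the shift along the tool's x, y, z each as a share of 40 cm, from -1 to 1, then the turn, a rotation vector about the tool's x, y, z each as a share of 45 degrees, from -1 to 1, then the opening, from 0 (shut) to 1 (fully open). In form: [tx, ty, tz, wx, wy, wz, claw, tx, ty, tz, wx, wy, wz, claw, ...]. A call has 1 to 10 rows; each row is the pose to reach, as a shift and turn from the pose commanded when the call began, along the tool's axes at that moment; what a row does not reach only later rows make up. A row lasts 1/10 s, in which the tool goes at most 50 mm and 8.59 degrees, less where a joint would pass 70% of its speed; a pose out of reach is approached as far as the arm can. A call with a number of a shift or a turn outside -1 to 1 is refused whole. A call with a gripper value outside its range is refused whole. The fingers move at their own pace and stop on an object; the grip force is fixed at half the most. Time passes only in rows, so rows that repeat a pose let the fingers close. It gives the time, the measured TCP pose, the force, the opening and the grip force at its end, in the units of the state.
- r.get_state(): the state, without advancing time (a new reading comes with each control period).
- r.camera(name): name is "scene" or "top" or "wrist"; returns the picture (420x560x3 uint8, blue, green, red); there is no depth.
- r.get_calibration(name): a dict with "fx", "fy", "cx", "cy" (pixels), "xyz" and "rotation" of the camera in the world. Camera axes: x right, y up, looking along -z (the intrinsics and any distortion apply to the point x, -y, -z); pixel columns grow to the right and rows downward; lengths in m; the calibration is good to about 2 mm. A picture is of the moment at which its call begins: read the wrist's pose just before it. get_calibration takes no time and is no camera call; for the wrist camera it gives the pose at the moment of the call.
- r.close_job(): hands the job in; it is judged then, once.
The state is a dict: "time_s": time; "q": joint angles; "qd": joint speeds; "tau": joint torques, N m; "tool_pos": TCP position; "tcp_rot": TCP orientation; "force": force on the tool from outside, world axes, zero at the start; "moment": the same for the moment, N m; "gripper_width": finger opening in m; "gripper_force": force on a finger pad.
Only numpy, scipy, OpenCV 4.12 (cv2) and the standard library are available. Lean on these libraries where they do the work, as an engineer would, in place of code of your own. Each camera call takes 0.05 s, during which the arm holds its last target. There are 200 camera calls.

## Working session

There is one attempt and no reset: what is moved stays moved. The work goes in short steps, Python scripts to look and compute and a tool call to move; the robot and the scene stay as the last step left them, time stands still between calls to the robot, and variables do not carry over. Pictures are saved under pics/ and viewed, at most 10 in all, crops included, and the job is handed in when it is done.

Besides the shell and the picture viewer there is one more tool, called after "Call:" as a command line: name --argument value ..., lists and objects as JSON in quotes. move_arm: Moves the arm, as the interface text tells. Shift numbers are shares of 40 cm and turn numbers shares of 45 degrees, none past 1 either way. Its arguments: {"type":"object","properties":{"series":{"type":"array"}},"required":["series"]}

```bash
mkdir -p pics; ls; python3 - <<'E'
from cell import r
import cv2,numpy as np
s=r.get_state();print(s)
a=[]
for n in("scene","top"):
    c=r.get_calibration(n);print(n,c)
    cv2.imwrite(f"pics/{n}0.png",r.camera(n))
E
```

```text
pics
{'time_s': 0.0, 'q': array([ 1.20890633,  0.47779583,  0.02231989,  1.55643803, -0.01150885,
        1.1093126 , -0.08312111]), 'qd': array([ 0.00254963,  0.00013456,  0.00105721,  0.00114237,  0.00035651,
       -0.0014065 ,  0.00059312]), 'tau': array([-1.88789354e-04, -5.82852280e+01,  1.53392002e+00, -2.72601610e+01,
       -5.45281218e-02,  1.70529558e-02,  1.40620709e-04]), 'tool_pos': array([ 0.16932227, -0.65279169,  0.22168988]), 'tcp_rot': array([-8.96277191e-04,  9.91958309e-01,  1.26561766e-01, -1.74187264e-04]), 'force': array([0.22997598, 1.00698833, 0.32309299]), 'moment': array([-0.0146808 ,  0.05141538,  0.03784792]), 'gripper_force': 0.0, 'gripper_width': 0.08767599022172705}
scene {'fx': 496.51968927489736, 'fy': 496.51968927489736, 'cx': 272.78491581836647, 'cy': 211.6844966056334, 'xyz': array([ 1.28853499, -0.15316724,  0.9227576 ]), 'rotation': array([0.69507099, 0.28714797, 0.24390431, 0.61231777])}
top {'fx': 490.28044551600055, 'fy': 490.28044551600055, 'cx': 282.87846082427353, 'cy': 215.0717814170134, 'xyz': array([ 0.39772535, -0.04533711,  1.37286268]), 'rotation': array([ 0.70785143,  0.04938569, -0.05169839, -0.70273372])}
```

View pics/scene0.png

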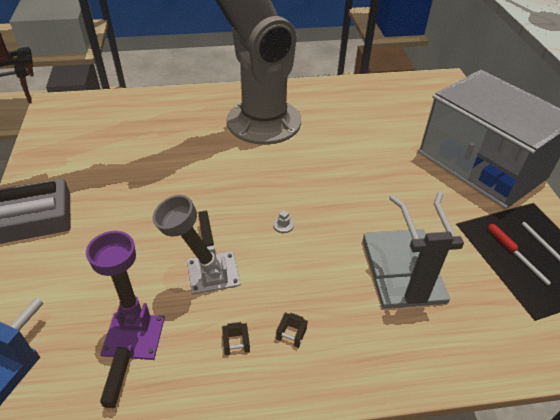

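View pics/top0.png

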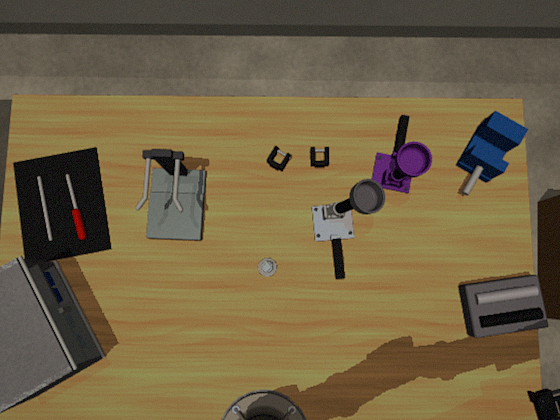

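The scene shows the grey-ringed unit at top-view (333,222) with its handle at (338,260), the rack at (175,205), the clamps at (279,158) and (319,157), and the adapter at (267,267). The purple unit at (395,170) is the decoy. Next I'll enlarge both areas.

```bash
cat > h.py <<'E'
from cell import r
import cv2,numpy as np
from scipy.spatial.transform import Rotation as R
def cam(n):
    c=r.get_calibration(n);w,x,y,z=c["rotation"];return c,R.from_quat([x,y,z,w]).as_matrix()
def ray(cm,u,v):
    c,M=cm;d=M@np.array([(u-c["cx"])/c["fx"],-(v-c["cy"])/c["fy"],-1]);return np.array(c["xyz"]),d/np.linalg.norm(d)
def onz(cm,u,v,z):
    o,d=ray(cm,u,v);return o+d*(z-o[2])/d[2]
def tri(c1,p1,c2,p2):
    o,d=ray(c1,*p1);q,e=ray(c2,*p2)
    t=np.linalg.lstsq(np.c_[d,-e],q-o,rcond=None)[0]
    a,b=o+t[0]*d,q+t[1]*e;return (a+b)/2,np.linalg.norm(a-b)
def pix(cm,P):
    c,M=cm;p=M.T@(np.array(P)-c["xyz"]);return c["cx"]-c["fx"]*p[0]/p[2],c["cy"]+c["fy"]*p[1]/p[2]
E
python3 - <<'E'
import cv2,numpy as np
t=cv2.imread("pics/top0.png");s=cv2.imread("pics/scene0.png")
f=lambda i,x,y,w,h:cv2.resize(i[y:y+h,x:x+w],(400,300),interpolation=cv2.INTER_CUBIC)
# scale 4 tiles (100x75), 
a=np.vstack([np.hstack([f(t,130,140,112,84),f(t,130,175,112,84)]),np.hstack([f(t,290,200,112,84),f(s,345,185,160,120)])])
cv2.imwrite("pics/z1.png",a)
E
```

```text
(no output)
```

View pics/z1.png

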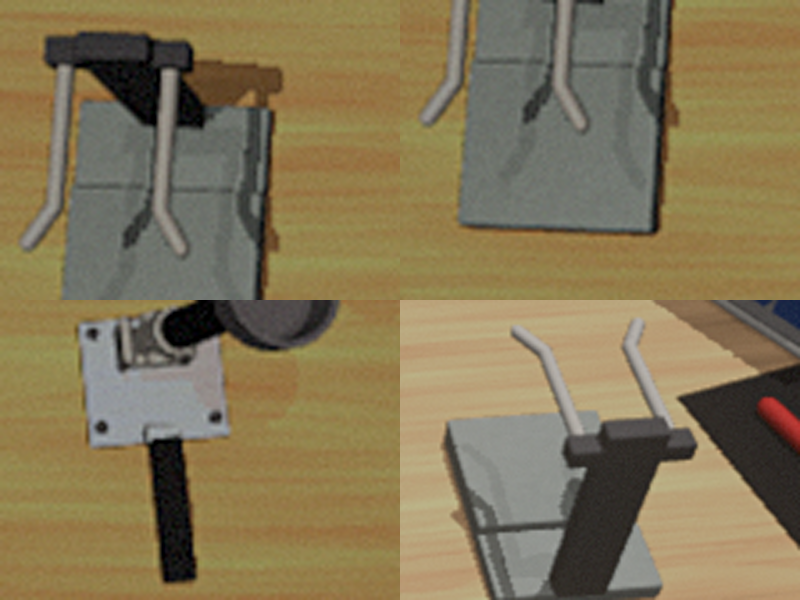

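The crops show the pad's near edge at top (146.8,238)–(202.2,240), its seam at v≈193, and the fork tips at (137.6,208.6) and (181,210). The handle runs from (335.4,239) to (340.4,278.7).

```bash
python3 - <<'E'
from h import *
np.set_printoptions(precision=4,suppress=True)
T=cam("top");S=cam("scene")
k=3.571
c1=lambda x,y:(130+x/k,140+y/k)
tl=tri(T,c1(27,245),S,(391,197));tr=tri(T,c1(27,245),S,(440.2,194.2))
print("tips +y:",tri(T,c1(27,245),S,(440.2,194.2)),"-y:",tri(T,c1(182,250),S,(391,197)))
print("padcorner",tri(T,(202.2,239.3),S,(363.8,233)))
for n,p in dict(L0=(66,70),L1=(56,207),R0=(170,70),R1=(160,207),TL=(27,245),TR=(182,250)).items():print(n,onz(T,*c1(*p),.2))
for p in [(146.8,238),(202.2,239.3),(150.2,192.4),(201.4,193.5)]:print("pad",onz(T,*p,.03))
for p in [(312.4,207),(314.6,240.6),(353.8,237.8)]:print("plate",onz(T,*p,.008))
for p in [(335.4,239.2),(340.4,278.7)]:print("hand",onz(T,*p,.048))
i=cv2.imread("pics/top0.png");m=(i.max(2)<60).astype(np.uint8);m[:242]=0;m[285:]=0;m[:,:320]=0;m[:,360:]=0
rt=cv2.minAreaRect(cv2.findNonZero(m));print(rt);bp=cv2.boxPoints(rt);print([onz(T,*p,.048) for p in bp])
j=cv2.imread("pics/scene0.png");m2=(j.max(2)<60).astype(np.uint8);m2[:205]=0;m2[245:]=0;m2[:,:198]=0;m2[:,216:]=0
p=cv2.findNonZero(m2)[:,0];t0=p[p[:,1]==p[:,1].min()];print("scene top",t0)
q=cv2.findNonZero(m)[:,0];b=q[q[:,1]>=q[:,1].max()-1].mean(0)
print("hand end",b,tri(T,b,S,t0.mean(0)))
print(onz(T,*(279,158),.03),onz(T,319,157,.03),onz(T,267,267,.04))
E
```

```text
tips +y: (array([0.5808, 0.3057, 0.1984]), np.float64(0.0044439691035049415)) -y: (array([0.5777, 0.1995, 0.1994]), np.float64(0.0027871159941347677))
padcorner (array([0.5235, 0.1769, 0.0287]), np.float64(0.009364078611891084))
L0 [0.7018 0.2822 0.2   ]
L1 [0.6061 0.2846 0.2   ]
R0 [0.7023 0.2108 0.2   ]
R1 [0.6067 0.214  0.2   ]
TL [0.5799 0.303  0.2   ]
TR [0.5772 0.198  0.2   ]
pad [0.5248 0.3241 0.03  ]
pad [0.5223 0.172  0.03  ]
pad [0.6522 0.3206 0.03  ]
pad [0.6501 0.1781 0.03  ]
plate [ 0.618  -0.1322  0.008 ]
plate [ 0.523  -0.1382  0.008 ]
plate [ 0.5317 -0.2478  0.008 ]
hand [ 0.5236 -0.1919  0.048 ]
hand [ 0.4174 -0.2044  0.048 ]
((338.03564453125, 259.8383483886719), (36.74435806274414, 9.212261199951172), 83.9909896850586)
[array([ 0.5157, -0.1814,  0.048 ]), array([ 0.5185, -0.2062,  0.048 ]), array([ 0.4203, -0.2156,  0.048 ]), array([ 0.4176, -0.191 ,  0.048 ])]
scene top [[200 212]
 [201 212]
 [202 212]
 [203 212]
 [204 212]
 [205 212]
 [206 212]]
hand end [339.4 277.4] (array([ 0.421 , -0.2015,  0.0435]), np.float64(0.001543263920467935))
[ 0.7534 -0.037   0.03  ] [ 0.7572 -0.1496  0.03  ] [ 0.4475 -0.0071  0.04  ]
```

```bash
cat >> h.py <<'E'
def pose():
    s=r.get_state();w,x,y,z=s["tcp_rot"];return np.array(s["tool_pos"]),R.from_quat([x,y,z,w])
def down(head,roll=0):  # tool down, tool x at heading, rolled about its own x
    return R.from_euler("z",head)*R.from_euler("x",np.pi)*R.from_euler("x",roll)
def to(p,rot,cmd=None):
    p0,r0=cmd if cmd else pose()
    t=r0.inv().apply(np.array(p)-p0)/.4;w=(r0.inv()*rot).as_rotvec()/(np.pi/4)
    print(np.round(np.r_[t,w],4))
E
python3 - <<'E'
from h import *
to([.4818,-.1981,.12],down(.085)); to([.4818,-.1981,.015],down(.085))
E
```

```text
[ 1.0417e+00 -9.0390e-01  2.5580e-01 -2.0000e-03  3.0000e-04  2.1500e-01]
[ 1.0417e+00 -9.0350e-01  5.1830e-01 -2.0000e-03  3.0000e-04  2.1500e-01]
```

Call:
move_arm --series '[0.9, -0.78, 0.0, 0, 0, 0.215, 1, 0.9, -0.78, 0.0, 0, 0, 0.215, 1, 0.9, -0.78, 0.1, 0, 0, 0.215, 1, 0.9, -0.78, 0.2, 0, 0, 0.215, 1, 0.9, -0.78, 0.2, 0, 0, 0.215, 1, 0.9, -0.78, 0.2, 0, 0, 0.215, 1, 0.9, -0.78, 0.2, 0, 0, 0.215, 1, 0.9, -0.78, 0.2, 0, 0, 0.215, 1, 0.9, -0.78, 0.2, 0, 0, 0.215, 1, 0.9, -0.78, 0.2, 0, 0, 0.215, 1]'

```text
time_s: 1.1
tool_pos: [0.4409, -0.2575, 0.1419]
tcp_rot: [-0.001, 0.999, 0.044, -0.0]
force: [-0.6, -0.2, 0.1]
gripper_width: 0.0879
gripper_force: 0.0
```

```bash
python3 - <<'E'
from h import *
print(pose()[0],r.get_state()["time_s"]);to([.4818,-.1981,.07],down(.085)); to([.4818,-.1981,.015],down(.085))
E
```

```text
[ 0.44088328 -0.25749803  0.14188236] 1.1
[ 0.115  -0.1387  0.1799 -0.0016  0.0003  0.0038]
[ 1.150e-01 -1.385e-01  3.174e-01 -1.600e-03  3.000e-04  3.800e-03]
```

Call:
move_arm --series '[0.115, -0.139, 0.1, 0, 0, 0.004, 1, 0.115, -0.139, 0.1, 0, 0, 0.004, 1, 0.115, -0.139, 0.15, 0, 0, 0.004, 1, 0.115, -0.139, 0.22, 0, 0, 0.004, 1, 0.115, -0.139, 0.28, 0, 0, 0.004, 1, 0.115, -0.139, 0.314, 0, 0, 0.004, 1, 0.115, -0.139, 0.314, 0, 0, 0.004, 1]'

```text
time_s: 1.8
tool_pos: [0.4793, -0.2012, 0.0154]
tcp_rot: [-0.001, 0.999, 0.041, -0.002]
force: [-0.5, 0.1, 0.2]
gripper_width: 0.088
gripper_force: 0.0
```

```bash
python3 - <<'E'
from h import *
cv2.imwrite("pics/top1.png",cv2.resize(r.camera("top")[180:300,270:430],(640,480)))
print(pose()[0],r.get_state()["force"])
E
```

```text
[ 0.48027566 -0.20158068  0.01661705] [ 0.36143288 -0.09008959 -0.17715553]
```

View pics/top1.png

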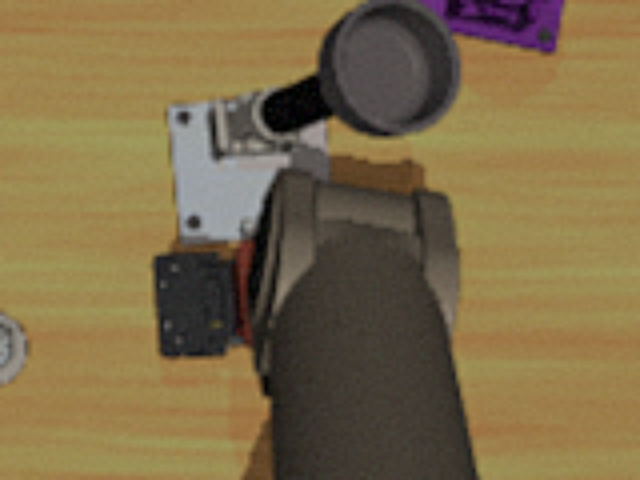

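The top view shows the fingers beside the handle and the ring at crop (390,68), clear of the arm. I'll close the gripper.

Call:
move_arm --series '[0, 0, 0, 0, 0, 0, 0, 0, 0, 0, 0, 0, 0, 0, 0, 0, 0, 0, 0, 0, 0, 0, 0, 0, 0, 0, 0, 0, 0, 0, 0, 0, 0, 0, 0, 0, 0, 0, 0, 0, 0, 0, 0, 0, 0, 0, 0, 0, 0, 0, 0, 0, 0, 0, 0, 0]'

```text
time_s: 2.65
tool_pos: [0.4804, -0.2013, 0.017]
tcp_rot: [-0.0, 0.999, 0.041, -0.0]
force: [-1.8, 2.4, 1.0]
gripper_width: 0.0274
gripper_force: 0.9
```

```bash
python3 - <<'E'
from h import *
print(pose()[0],r.get_state()["force"],r.get_state()["moment"])
cv2.imwrite("pics/t2.png",r.camera("top"))
a=np.hstack([r.camera("wrist"),cv2.resize(r.camera("scene")[150:312,100:316],(560,420))]);cv2.imwrite("pics/c2.png",cv2.resize(a,(800,300)))
print(r.get_calibration("wrist"))
E
```

```text
[ 0.48044916 -0.20128686  0.01696545] [-1.77318616  2.37035135  1.00038712] [0.41177302 0.22121713 0.04261281]
{'fx': 365.64712943818455, 'fy': 365.64712943818455, 'cx': 277.48436269643423, 'cy': 210.7823872140711, 'xyz': array([ 0.55127111, -0.19540826,  0.17891323]), 'rotation': array([ 0.72959365, -0.09683418,  0.08933635, -0.67107024])}
```

View pics/c2.png

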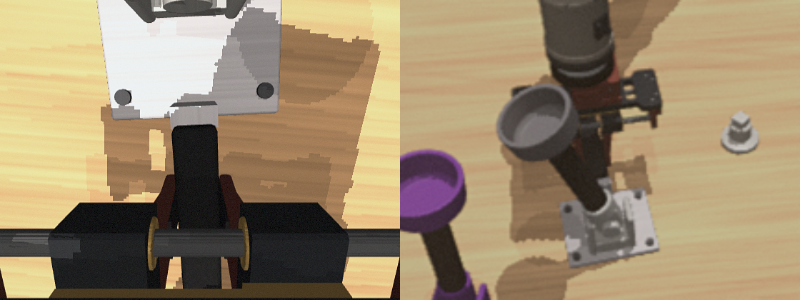

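The wrist view shows the bar between the fingers and the plate's handle side. The scene view shows the grey ring at about (265,196) in full-picture pixels, clear of the arm. The fingers are still closing at 27 mm.

Call:
move_arm --series '[0, 0, 0, 0, 0, 0, 0, 0, 0, 0, 0, 0, 0, 0, 0, 0, 0, 0, 0, 0, 0]'

```text
time_s: 3.1
tool_pos: [0.4806, -0.2014, 0.017]
tcp_rot: [-0.0, 0.999, 0.041, -0.0]
force: [-1.8, 3.6, 1.2]
gripper_width: 0.0246
gripper_force: 29.5
```

```bash
cat >> h.py <<'E'
def ring(img,guess,rad=32):
    h=cv2.cvtColor(img,cv2.COLOR_BGR2HSV)
    m=((h[...,1]<45)&(h[...,2]<135)&(h[...,2]>45)).astype(np.uint8)
    m=cv2.morphologyEx(m,cv2.MORPH_OPEN,np.ones((5,5),np.uint8))
    n,l,st,ce=cv2.connectedComponentsWithStats(m)
    c=[k for k in range(1,n) if 250<st[k,4]<6000]
    k=min(c,key=lambda k:np.hypot(*(ce[k]-guess)))
    cn=max(cv2.findContours((l==k).astype(np.uint8),cv2.RETR_EXTERNAL,cv2.CHAIN_APPROX_NONE)[0],key=cv2.contourArea)
    hull=cv2.convexHull(cn);M=cv2.moments(hull)
    return np.array([M["m10"]/M["m00"],M["m01"]/M["m00"]]),st[k],cv2.contourArea(hull)
E
python3 - <<'E'
from h import *
img=cv2.imread("pics/t2.png");h=cv2.cvtColor(img,cv2.COLOR_BGR2HSV)
for p in [(367,197),(352,197),(366,183),(360,240),(370,290),(345,208),(382,198)]:print(p,h[p[1],p[0]])
print(ring(img,(367,197)))
s=r.camera("scene");cv2.imwrite("pics/s3.png",s);h=cv2.cvtColor(s,cv2.COLOR_BGR2HSV)
for p in [(172,197),(176,205),(190,214),(182,225),(185,170)]:print(p,h[p[1],p[0]])
print(ring(s,(176,210)))
print(r.get_state()["gripper_force"],r.get_state()["gripper_width"])
E
```

```text
(367, 197) [158  12  84]
(352, 197) [12 30 42]
(366, 183) [ 8 52 39]
(360, 240) [23 56 73]
(370, 290) [15 47 65]
(345, 208) [120 255   3]
(382, 198) [30 10 49]
(array([365.44868302, 196.5013624 ]), array([353, 184,  26,  28, 573], dtype=int32), 550.5)
(172, 197) [  0  13 122]
(176, 205) [17 37 62]
(190, 214) [177  32  72]
(182, 225) [10 37 62]
(185, 170) [21 58 75]
(array([174.04688445, 215.60707804]), array([ 153,  200,   43,   31, 1014], dtype=int32), 1102.0)
29.50233221054077 0.02421477856259851
```

```bash
python3 - <<'E'
from h import *
T=cam("top");S=cam("scene");a=cv2.imread("pics/t2.png");b=cv2.imread("pics/s3.png")
pt=ring(a,(367,197))[0];ps=ring(b,(176,210))[0]
print(tri(T,pt,S,ps),onz(T,*pt,.235))
for d in(.185,.205):
    P=[.6014+.085*d*.3146,-.188-d*.3146,.05+d*.949];print(P,pix(T,P),pix(S,P))
m=R.from_euler("z",.08)
to([.4806,-.2014,.137],down(.083))
p0,r0=pose();print(r0.as_matrix())
E
```

```text
(array([ 0.60832244, -0.24507458,  0.22991759]), np.float64(0.0023906792704137935)) [ 0.60738929 -0.24297924  0.235     ]
[0.606347085, -0.246201, 0.22556500000000002] (np.float64(366.13394028760143), np.float64(197.65746135043628)) (np.float64(174.38530698989064), np.float64(216.51527016238703))
[0.606881905, -0.25249299999999997, 0.24454499999999996] (np.float64(370.21177438532186), np.float64(196.01098973727844)) (np.float64(169.75849878511073), np.float64(210.12229901436444))
[-1.000e-04 -1.000e-04 -3.001e-01 -4.000e-04  4.000e-04 -1.000e-03]
[[ 9.96623125e-01  8.21109380e-02 -3.76022229e-04]
 [ 8.21110452e-02 -9.96623148e-01  2.78997404e-04]
 [-3.51843719e-04 -3.08930842e-04 -9.99999890e-01]]
```

Call:
move_arm --series '[0, 0, -0.03, 0, 0, 0, 0, 0, 0, -0.1, 0, 0, 0, 0, 0, 0, -0.2, 0, 0, 0, 0, 0, 0, -0.28, 0, 0, 0, 0, 0, 0, -0.3, 0, 0, 0, 0, 0, 0, -0.3, 0, 0, 0, 0]'

```text
time_s: 3.75
tool_pos: [0.481, -0.2024, 0.1379]
tcp_rot: [0.001, 0.999, 0.04, 0.001]
force: [-0.1, -1.0, -5.0]
gripper_width: 0.0239
gripper_force: 30.0
```

```bash
cat >> h.py <<'E'
def lean(save=None,gx=-.095,pitch=0.):
    """measure ring, print lean phi (abs, about carrier x), roll rho, joint q"""
    T=cam("top");S=cam("scene");p,ro=pose();t0=r.get_state()["time_s"]
    a=r.camera("top");b=r.camera("scene")
    X,Y,Z=ro.as_matrix().T   # tool x = carrier x, -y, -z
    pin=p-Z*(.019+.016)+X*(.025-gx)
    g=pin+np.array([0,0,.187])
    pt,st,at=ring(a,pix(T,g));ps,ss,as_=ring(b,pix(S,g))
    P,e=tri(T,pt,S,ps)
    hx=np.array([X[0],X[1],0]);hx/=np.linalg.norm(hx);hy=np.cross([0,0,1],hx)
    d=P-pin;phi=np.arctan2(-d@hy,d[2]);rho=np.arctan2(-Y[2],-Z[2])
    rho=np.arcsin(np.clip(Y[2],-1,1))*-1
    print("t %.2f phi %.3f rho %.3f q %.3f | P %s d %.3f along x %.3f err %.4f areas %d %d"%(t0,phi,rho,phi-rho,P.round(3),np.linalg.norm(d),d@hx,e,at,as_),"tool",p.round(4))
    if save is not None:cv2.imwrite(f"pics/{save}_t.png",a);cv2.imwrite(f"pics/{save}_s.png",b);cv2.imwrite(f"pics/{save}_w.png",r.camera("wrist"))
    return phi,rho
E
python3 - <<'E'
from h import *
lean("L");s=r.get_state();print(s["force"],s["moment"],s["gripper_width"])
a=[cv2.resize(cv2.imread(f"pics/L_{k}.png"),(400,300)) for k in "tsw"];cv2.imwrite("pics/L.png",np.vstack([np.hstack(a[:2]),np.hstack([a[2],a[2]*0])]))
E
```

```text
t 3.75 phi 0.010 rho -0.001 q 0.011 | P [ 0.614 -0.195  0.548] d 0.375 along x 0.013 err 0.0121 areas 614 274 tool [ 0.481  -0.2024  0.1379]
[ 0.11741757 -0.22286663 -5.78902749] [0.02532631 0.51488025 0.0274058 ] 0.023759551777921255
```

View pics/L.png

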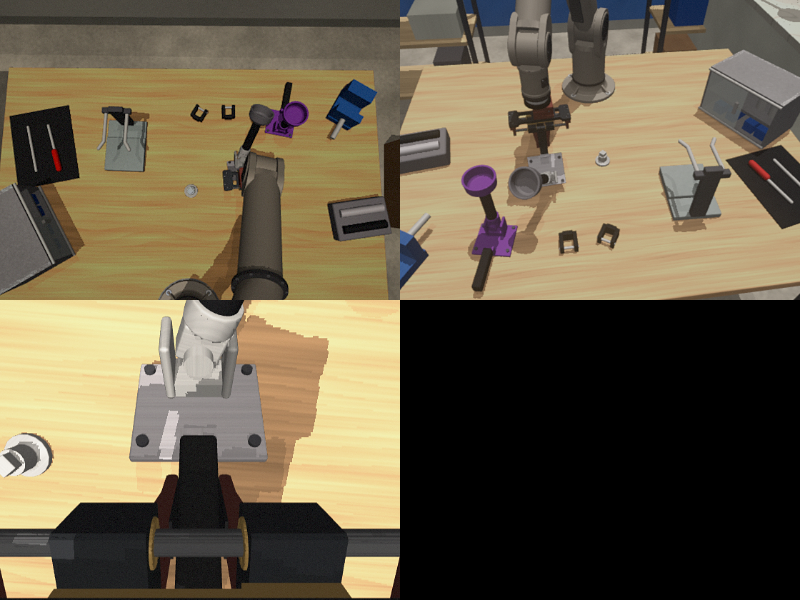

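The carrier has pitched nose-down in the grip: in the wrist view the plate has dropped away and the ring leans forward. I'll measure how far.

```bash
python3 - <<'E'
from h import *
T=cam("top");S=cam("scene");a=cv2.imread("pics/L_t.png");b=cv2.imread("pics/L_s.png")
A=ring(a,(367,158));B=ring(b,(175,258));print(A,B);P,e=tri(T,A[0],S,B[0]);print(P,e)
g=np.array([.481,-.2024,.157]);c=np.array([np.cos(.08),np.sin(.08),0]);d=P-g;print("fwd",d@c,"up",d[2],"side",d@np.array([-c[1],c[0],0]))
# expected unpitched: fwd .120 up .016+.187*.949=.193
print("pitch",np.arctan2(.193,.120)-np.arctan2(d[2],d@c))
# wrist: plate rear corners & distance (wrist px *1.4)
W=cam("wrist")
s=r.get_state();print(s["time_s"],s["moment"],s["force"])
E
```

```text
(array([365.1102063 , 159.86889251]), array([351, 146,  29,  28, 629], dtype=int32), 614.0) (array([176.2547812 , 256.13149649]), array([ 152,  233,   47,   46, 1503], dtype=int32), 1542.5)
[ 0.70032616 -0.24479364  0.21908385] 0.003283167881747846
fwd 0.21523681204599923 up 0.062083849069821645 side -0.059785439380726516
pitch 0.733707211468265
3.9 [0.02532631 0.51488025 0.0274058 ] [ 0.11741757 -0.22286663 -5.78902749]
```

The pitch is 0.73 rad, close to the 0.8 limit. I'll nose the tool up slightly and lower, so the bench levels the plate, then regrip closer to the plate.

Call:
move_arm --series '[0, 0, 0.01, 0, 0.12, 0, 0, 0, 0, 0.03, 0, 0.2, 0, 0, 0, 0, 0.06, 0, 0.25, 0, 0, 0, 0, 0.09, 0, 0.25, 0, 0, 0, 0, 0.12, 0, 0.25, 0, 0, 0, 0, 0.15, 0, 0.25, 0, 0]'

```text
time_s: 4.5
tool_pos: [0.478, -0.2021, 0.076]
tcp_rot: [-0.004, 0.995, 0.04, 0.095]
force: [-11.0, 0.1, 14.0]
gripper_width: 0.0244
gripper_force: 30.0
```

```bash
cat >> h.py <<'E'
def car(save,gt,gs):
    T=cam("top");S=cam("scene");p,ro=pose();a=r.camera("top");b=r.camera("scene")
    cv2.imwrite(f"pics/{save}_t.png",a);cv2.imwrite(f"pics/{save}_s.png",b)
    A=ring(a,gt);B=ring(b,gs);P,e=tri(T,A[0],S,B[0])
    g=p-.019*ro.as_matrix()[:,2];d=P-g;c=np.array([np.cos(.08),np.sin(.08),0])
    print(r.get_state()["time_s"],"P",P.round(4),e.round(4),A[0].round(1),B[0].round(1),"fwd %.3f up %.3f side %.3f"%(d@c,d[2],d@np.array([-c[1],c[0],0])),"pitch %.3f"%(np.arctan2(.193,.120)-np.arctan2(d[2],d@c)),"tool",p.round(4),"F",r.get_state()["force"].round(1))
E
python3 -c "
from h import *
car('m',(366,170),(176,250))"
```

```text
4.6 P [ 0.6533 -0.2499  0.217 ] 0.002 [367.1 179.1] [173.4 237.8] fwd 0.175 up 0.122 side -0.062 pitch 0.403 tool [ 0.478  -0.2021  0.076 ] F [-0.  -0.2 -3.4]
```

Call:
move_arm --series '[-0.006, 0, 0.03, 0, 0, 0, 0, -0.012, 0, 0.06, 0, 0, 0, 0, -0.018, 0, 0.09, 0, 0, 0, 0, -0.024, 0, 0.12, 0, 0, 0, 0, -0.029, 0, 0.144, 0, 0, 0, 0, -0.029, 0, 0.144, 0, 0, 0, 0]'

```text
time_s: 5.2
tool_pos: [0.4811, -0.2018, 0.0176]
tcp_rot: [-0.004, 0.994, 0.041, 0.098]
force: [-1.3, -1.4, 0.5]
gripper_width: 0.0239
gripper_force: 30.0
```

```bash
python3 -c "
from h import *
car('n',(366,197),(175,215));print(r.get_state()['moment'])"
```

```text
5.3 P [ 0.5544 -0.2544  0.2369] 0.0009 [370.7 218.7] [169.4 194.2] fwd 0.073 up 0.201 side -0.058 pitch -0.210 tool [ 0.4811 -0.2018  0.0176] F [-0.9 -1.1 -2.3]
[-0.26126773  0.6392014  -0.07698788]
```

```bash
python3 -c "
from h import *
w=r.camera('wrist');t=cv2.imread('pics/n_t.png');s=cv2.imread('pics/n_s.png')
f=lambda i:cv2.resize(i,(400,300))
cv2.imwrite('pics/N.png',np.vstack([np.hstack([f(t[170:290,280:440]),f(s[150:285,110:290])]),np.hstack([f(w),f(w)*0])]))"
```

```text
(no output)
```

View pics/N.png

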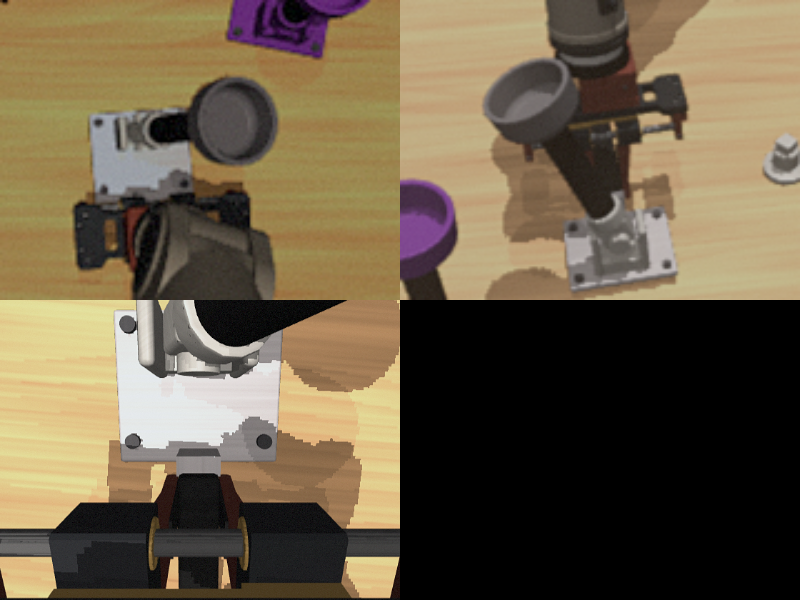

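The top view shows the plate has slid about 25 mm back toward the gripper and is nearly level. I'll release it to sit flat, then measure it again.

Call:
move_arm --series '[0, 0, 0, 0, 0, 0, 0.5, 0, 0, 0, 0, 0, 0, 0.5, 0, 0, 0, 0, 0, 0, 0.5, 0, 0, 0, 0, 0, 0, 0.5]'

```text
time_s: 5.75
tool_pos: [0.481, -0.2017, 0.0185]
tcp_rot: [-0.004, 0.994, 0.041, 0.098]
force: [0.0, 0.3, -0.2]
gripper_width: 0.0433
gripper_force: 0.0
```

```bash
python3 -c "
from h import *
car('o',(367,200),(175,210));print(r.get_state()['gripper_width'],r.get_state()['moment'],r.get_state()['q'],pose()[1].as_matrix())
T=cam('top')
t=cv2.imread('pics/o_t.png');h=cv2.cvtColor(t,cv2.COLOR_BGR2HSV)
m=((h[...,1]<50)&(h[...,2]>125)).astype(np.uint8);m[:195]=0;m[265:]=0;m[:,:300]=0;m[:,365:]=0
ys,xs=np.nonzero(m)
print(xs.min(),xs.max(),ys.min(),ys.max())
for y in range(ys.min(),ys.max()+1,3):
  k=xs[ys==y]
  if len(k): print(y,k.min(),k.max(),len(k),onz(T,k.min(),y,.008).round(4))
"
```

```text
5.85 P [ 0.5804 -0.2538  0.2346] 0.0003 [370.2 207.9] [169.8 204.1] fwd 0.099 up 0.197 side -0.060 pitch -0.093 tool [ 0.481  -0.2017  0.0185] F [0.1 0.  0.9]
0.04416461492372186 [-0.00124633  0.1682702   0.02764253] [ 0.48106006  0.47861785 -0.18401844  2.19026277  0.02398773  0.29858409
 -1.18621088] [[ 9.77424518e-01  8.17729793e-02  1.94819126e-01]
 [ 8.02195287e-02 -9.96650974e-01  1.58638703e-02]
 [ 1.95463907e-01  1.22562657e-04 -9.80710888e-01]]
315 356 212 247
212 341 341 1 [ 0.6043 -0.2128  0.008 ]
215 320 337 10 [ 0.5954 -0.1536  0.008 ]
218 315 337 10 [ 0.5867 -0.1395  0.008 ]
221 316 354 14 [ 0.5782 -0.1423  0.008 ]
224 316 354 23 [ 0.5698 -0.1422  0.008 ]
227 316 354 20 [ 0.5613 -0.1422  0.008 ]
230 317 354 38 [ 0.5528 -0.145   0.008 ]
233 317 355 39 [ 0.5444 -0.145   0.008 ]
236 317 355 39 [ 0.536  -0.1449  0.008 ]
239 317 346 30 [ 0.5275 -0.1449  0.008 ]
242 318 343 26 [ 0.5192 -0.1477  0.008 ]
245 318 342 15 [ 0.5108 -0.1477  0.008 ]
```

Call:
move_arm --series '[0.01, 0, 0.008, 0, 0, 0, 0.5, 0.01, 0, 0.008, 0, 0, 0, 0, 0.01, 0, 0.008, 0, 0, 0, 0, 0.01, 0, 0.008, 0, 0, 0, 0, 0.01, 0, 0.008, 0, 0, 0, 0, 0.01, 0, 0.008, 0, 0, 0, 0, 0.01, 0, 0.008, 0, 0, 0, 0, 0.01, 0, 0.008, 0, 0, 0, 0]'

```text
time_s: 6.65
tool_pos: [0.4851, -0.2014, 0.0159]
tcp_rot: [-0.004, 0.994, 0.041, 0.098]
force: [1.5, 0.2, -2.3]
gripper_width: 0.0237
gripper_force: 30.0
```

```bash
python3 -c "
from h import *
car('p',(370,208),(170,204));s=r.get_state();print(s['gripper_width'],s['gripper_force'],s['moment'])
p,ro=pose();print(ro.inv().apply([0,0,1]),ro.inv().apply([np.cos(.085),np.sin(.085),0]))"
```

```text
6.75 P [ 0.5782 -0.2542  0.2293] 0.0005 [369.9 209.2] [170.  205.3] fwd 0.092 up 0.195 side -0.060 pitch -0.114 tool [ 0.4851 -0.2014  0.0159] F [ 0.8 -0.6 -2. ]
0.02400549821487177 29.998802840709686 [-0.08589148  0.1014724  -0.04306726]
[ 1.95018313e-01 -5.73080255e-06 -9.80799601e-01] [ 0.98079443 -0.00324727  0.1950173 ]
```

Call:
move_arm --series '[0.0005, 0, -0.0025, 0, 0, 0, 0, 0.0015, 0, -0.0075, 0, 0, 0, 0, 0.003, 0, -0.015, 0, 0, 0, 0, 0.005, 0, -0.025, 0, 0, 0, 0, 0.007, 0, -0.037, 0, 0, 0, 0, 0.009, 0, -0.047, 0, 0, 0, 0, 0.01, 0, -0.05, 0, 0, 0, 0]'

```text
time_s: 7.45
tool_pos: [0.4855, -0.2015, 0.0371]
tcp_rot: [-0.004, 0.994, 0.041, 0.098]
force: [-1.1, -0.2, -4.5]
gripper_width: 0.0239
gripper_force: 30.0
```

```bash
python3 -c "
from h import *
car('q',(370,207),(170,204));s=r.get_state();print(s['gripper_width'],s['gripper_force'],s['moment'])
W=r.camera('wrist');cv2.imwrite('pics/w1.png',W);car('q',(370,207),(170,204))"
```

```text
7.55 P [ 0.5785 -0.2539  0.2499] 0.0003 [371.4 207.6] [168.7 197.9] fwd 0.092 up 0.194 side -0.060 pitch -0.113 tool [ 0.4855 -0.2015  0.0371] F [ 0.7 -1.  -4.8]
0.023787806220251867 29.998505115509033 [0.07204383 0.65653219 0.01519174]
7.7 P [ 0.5779 -0.2542  0.2483] 0.0019 [371. 208.] [168.3 198.2] fwd 0.092 up 0.193 side -0.060 pitch -0.113 tool [ 0.4852 -0.2014  0.0365] F [-0.4  0.  -4.6]
```

Holding without slip now. I'll carry it gently up and out to a roomier pose.

Call:
move_arm --series '[0.005, -0.004, -0.005, 0, 0, 0, 0, 0.02, -0.015, -0.019, 0, 0, 0, 0, 0.046, -0.033, -0.043, 0, 0, 0, 0, 0.079, -0.057, -0.073, 0, 0, 0, 0, 0.117, -0.085, -0.109, 0, 0, 0, 0, 0.155, -0.112, -0.145, 0, 0, 0, 0, 0.19, -0.138, -0.178, 0, 0, 0, 0, 0.221, -0.16, -0.206, 0, 0, 0, 0, 0.244, -0.177, -0.228, 0, 0, 0, 0, 0.254, -0.184, -0.237, 0, 0, 0, 0]'

```text
time_s: 8.7
tool_pos: [0.5617, -0.1197, 0.151]
tcp_rot: [-0.004, 0.994, 0.042, 0.099]
force: [0.1, -0.3, -6.2]
gripper_width: 0.0241
gripper_force: 30.0
```

```bash
cat >> h.py <<'E'
RB=None
def lean2(save,gt,gs,pd=.092,q0=0):
    """carrier frame from tool: tilt .196 about y, grip x known -> phi,rho,q"""
    T=cam("top");S=cam("scene");p,ro=pose();t=r.get_state()["time_s"]
    a=r.camera("top");b=r.camera("scene");cv2.imwrite(f"pics/{save}_t.png",a);cv2.imwrite(f"pics/{save}_s.png",b)
    A=ring(a,gt);B=ring(b,gs);P,e=tri(T,A[0],S,B[0])
    C=(ro*R.from_euler("y",-.1961)*R.from_euler("x",np.pi)).as_matrix() # carrier axes
    g=p-.019*ro.as_matrix()[:,2];pin=g+C[:,0]*pd+C[:,2]*.016
    h=np.array([C[0,0],C[1,0],0]);h/=np.linalg.norm(h);hy=np.cross([0,0,1],h);d=P-pin
    phi=np.arctan2(-d@hy,d[2]);rho=np.arctan2(-C[:,2]@hy,C[2,2])
    print("t %.2f phi %.3f rho %.3f q %.3f | |d| %.3f fwd %.3f e %.4f"%(t+.05,phi,rho,phi-rho,np.linalg.norm(d),d@h,e),"head %.3f pitch %.3f"%(np.arctan2(C[1,0],C[0,0]),-np.arcsin(C[2,0])),"origin",(pin-C[:,0]*.025-C[:,2]*.05).round(4),A[0].round(),B[0].round(),A[1][4],B[1][4])
    return ro,C,p
E
python3 -c "
from h import *
ro,C,p=lean2('r',(367,175),(205,180));s=r.get_state();print(s['moment'],s['q'].round(2));print('cx in tool',(ro.inv().apply(C[:,0])).round(3),p)"
```

```text
t 8.75 phi 0.327 rho -0.000 q 0.327 | |d| 0.186 fwd -0.001 e 0.0007 head 0.084 pitch -0.003 origin [ 0.6248 -0.1143  0.1359] [342. 164.] [208. 177.] 706 1144
[ 0.04866494  0.65152652 -0.06842375] [ 0.27  0.31 -0.17  2.01  0.03  0.63 -1.39]
cx in tool [ 0.981 -0.     0.195] [ 0.56172312 -0.11965319  0.15102062]
```

Call:
move_arm --series '[0, 0, 0, -0.125, 0, -0.025, 0, 0, 0, 0, -0.25, 0, -0.05, 0, 0, 0, 0, -0.375, 0, -0.074, 0, 0, 0, 0, -0.5, 0, -0.099, 0, 0, 0, 0, -0.625, 0, -0.124, 0, 0, 0, 0, -0.625, 0, -0.124, 0, 0, 0, 0, -0.625, 0, -0.124, 0]'

```text
time_s: 9.5
tool_pos: [0.5594, -0.1211, 0.1483]
tcp_rot: [0.241, 0.963, 0.064, 0.104]
force: [1.0, -1.0, -4.9]
gripper_width: 0.024
gripper_force: 30.0
```

```bash
cat >> h.py <<'E'
def sim(phi,q,rhos,tau):  # rho now = phi-q; rho per row end
    rho=phi-q;o=[]
    for x in rhos:
        for k in range(10):
            rr=rho+(x-rho)*(k+1)/10;q=q+np.sin(q+rr)/tau*.01
        rho=x;o.append(q)
    return q+rho,q
E
python3 -c "
from h import *
ro,C,p=lean2('u',(312,164),(235,172));print((ro.inv().apply(C[:,0])).round(3),p,r.get_state()['q'].round(2))"
```

```text
t 9.55 phi -0.263 rho -0.498 q 0.236 | |d| 0.193 fwd -0.002 e 0.0029 head 0.083 pitch 0.002 origin [ 0.6231 -0.1232  0.1347] [284. 170.] [281. 165.] 804 1474
[ 0.981 -0.     0.195] [ 0.55942108 -0.12108015  0.14830485] [-0.28  0.33  0.11  2.12  0.79  0.69 -2.24]
```

Call:
move_arm --series '[0, 0, 0, 0, 0, 0, 0, 0, 0, 0, 0, 0, 0, 0, 0, 0, 0, 0, 0, 0, 0, 0, 0, 0, 0.125, 0, 0.025, 0, 0, 0, 0, 0.25, 0, 0.05, 0, 0, 0, 0, 0.375, 0, 0.074, 0, 0, 0, 0, 0.5, 0, 0.099, 0, 0, 0, 0, 0.625, 0, 0.124, 0]'

```text
time_s: 10.4
tool_pos: [0.5601, -0.1218, 0.1499]
tcp_rot: [-0.006, 0.994, 0.041, 0.098]
force: [0.2, -0.7, -5.3]
gripper_width: 0.0238
gripper_force: 30.0
```

```bash
python3 -c "
from h import *
ro,C,p=lean2('v',(312,164),(240,165));print((ro.inv().apply(C[:,0])).round(3),p)"
```

```text
t 10.45 phi -0.106 rho 0.004 q -0.109 | |d| 0.191 fwd -0.005 e 0.0138 head 0.082 pitch -0.001 origin [ 0.6232 -0.1166  0.1346] [302. 168.] [249. 163.] 847 1608
[0.981 0.    0.195] [ 0.56005996 -0.12181155  0.14987373]
```

Call:
move_arm --series '[0, 0, 0, 0.125, 0, 0.025, 0, 0, 0, 0, 0.25, 0, 0.05, 0, 0, 0, 0, 0.312, 0, 0.062, 0, 0, 0, 0, 0.312, 0, 0.062, 0, 0, 0, 0, 0.312, 0, 0.062, 0, 0, 0, 0, 0.312, 0, 0.062, 0, 0, 0, 0, 0.25, 0, 0.05, 0, 0, 0, 0, 0.125, 0, 0.025, 0, 0, 0, 0, 0.037, 0, 0.007, 0]'

```text
time_s: 11.4
tool_pos: [0.5603, -0.1196, 0.1498]
tcp_rot: [-0.017, 0.994, 0.041, 0.098]
force: [-1.0, -0.5, -5.2]
gripper_width: 0.0235
gripper_force: 30.0
```

```bash
sed -i 's|    return ro,C,p$|    for nm,cm,X in(("top",T,A),("scene",S,B)):\n        Q=onz(cm,*X[0],pin[2]+.187)-pin;print(nm,"phi %.3f fwd %.3f"%(-Q@hy/.187,Q@h),X[1])\n    return ro,C,p|' h.py
python3 -c "
from h import *
ro,C,p=lean2('x',(312,164),(240,165));print(p)"
```

```text
t 11.45 phi -0.073 rho 0.026 q -0.099 | |d| 0.193 fwd -0.004 e 0.0023 head 0.085 pitch -0.002 origin [ 0.6234 -0.1138  0.1345] [308. 167.] [251. 163.] 858 1506
top phi -0.067 fwd -0.003 [293 151  33  32 858]
scene phi -0.087 fwd -0.010 [ 223  144   57   42 1506]
[ 0.56033824 -0.119573    0.14977028]
```

Call:
move_arm --series '[0, 0, 0, 0.092, 0, 0.018, 0, 0, 0, 0, 0.18, 0, 0.036, 0, 0, 0, 0, 0.18, 0, 0.036, 0, 0, 0, 0, 0.18, 0, 0.036, 0, 0, 0, 0, 0.18, 0, 0.036, 0, 0, 0, 0, 0.18, 0, 0.036, 0, 0, 0, 0, 0.142, 0, 0.028, 0, 0, 0, 0, 0.092, 0, 0.018, 0, 0, 0, 0, 0.042, 0, 0.008, 0]'

```text
time_s: 12.4
tool_pos: [0.5601, -0.1207, 0.1493]
tcp_rot: [-0.035, 0.994, 0.038, 0.097]
force: [-0.1, -0.9, -5.6]
gripper_width: 0.0236
gripper_force: 30.0
```

```bash
python3 -c "
from h import *
ro,C,p=lean2('y',(312,164),(240,165));print(p)"
```

```text
t 12.45 phi -0.042 rho 0.061 q -0.104 | |d| 0.193 fwd -0.007 e 0.0026 head 0.083 pitch -0.001 origin [ 0.6231 -0.1145  0.134 ] [313. 168.] [246. 162.] 865 1436
top phi -0.034 fwd -0.006 [297 151  31  36 865]
scene phi -0.056 fwd -0.014 [ 218  144   57   39 1436]
[ 0.56006869 -0.12072772  0.14929124]
```

```bash
python3 -c "
import cv2,numpy as np
t=cv2.imread('pics/y_t.png')[135:210,260:360];s=cv2.imread('pics/y_s.png')[115:235,190:350]
from h import ring
h=cv2.cvtColor(t,cv2.COLOR_BGR2HSV);print(h[33,25:80,1],h[33,25:80,2]);print(h[5:62,52,1],h[5:62,52,2])
cv2.imwrite('pics/Y.png',np.hstack([cv2.resize(t,(400,300),interpolation=2),cv2.resize(s,(400,300),interpolation=2)]))"
```

```text
[144 149 141 147 152 144 155 136  40   8  19  32  17  21  19  19  23  23
  11  25  21  16  19  14  24  19  26  14  19  29  27  21   6  23  19  27
  21  19  22  13  24  11  34  22  21  13  50 143 167 161 150 150 173 150
 145] [150 159 159 158 156 161 161 135 103  94  66  32  60  84  94  95  98  98
  93  92  97  97  96  92  96  94  97  94  93  97  96  95  90  99  93  96
  98  93  93  96  85  67  52  47  84  96  77  84  96  98  97  97  87 141
 162]
[133 119 117 100  27  19  28  24  22  26  38  15  25  15  20  19  19   8
  24  27  19  25  19  18  16  21  24  22  14  30  25  20   8  27  25  16
  24  25  26  14  22  20  27  21  85  40  24  29  48  27  19  42  33  19
  19  20  22] [157 156 157 140  96  95  72  21  35  30  47  67  71  83  91  93  94  97
  96  95  94  91  96  97  94  97  97  93  94  95  92  90  97  96  92  95
  95  92 100  92  80 104  95  36   9  32 128 141  48 113 131  43  93 147
 161 156 151]
```

View pics/Y.png

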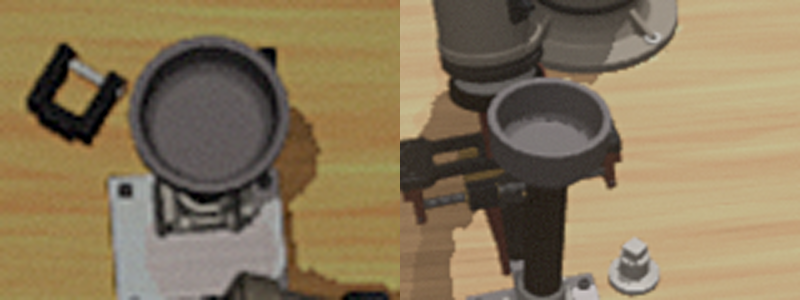

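Top crop: the outer rim is a clean circle centred at about (312.5,164) px, radius about 19 px. A Hough circle fits it better than the blob did.

```bash
cat >> h.py <<'E'
def circ(img,g):
    x0,y0=int(g[0])-45,int(g[1])-45
    c=cv2.resize(cv2.cvtColor(img[y0:y0+90,x0:x0+90],cv2.COLOR_BGR2GRAY),None,fx=4,fy=4,interpolation=cv2.INTER_CUBIC)
    C=cv2.HoughCircles(cv2.GaussianBlur(c,(7,7),0),cv2.HOUGH_GRADIENT_ALT,1,40,param1=150,param2=.6,minRadius=66,maxRadius=90)
    if C is None:return None
    C=C[0];k=C[np.argmax(C[:,2])];return np.array([x0+(k[0]-1.5)/4,y0+(k[1]-1.5)/4]),k[2]/4
def topphi(a,p,ro,pd=.092,t=0):
    T=cam("top");C=(ro*R.from_euler("y",-.1961)*R.from_euler("x",np.pi)).as_matrix()
    pin=p-.019*ro.as_matrix()[:,2]+C[:,0]*pd+C[:,2]*.016
    h=np.array([C[0,0],C[1,0],0]);h/=np.linalg.norm(h);hy=np.cross([0,0,1],h)
    o=circ(a,pix(T,pin+[0,0,.205]))
    rho=np.arctan2(-C[:,2]@hy,C[2,2])
    if o is None:print("no circle");return
    phi=0
    for _ in range(4):
        Q=onz(T,*o[0],pin[2]+.205*np.cos(phi))-pin;phi=np.arcsin(-Q@hy/.205)
    print("t %.2f CIRC phi %.3f rho %.3f q %.3f fwd %.3f"%(t,phi,rho,phi-rho,Q@h),o[0].round(1),o[1],"head %.3f"%np.arctan2(h[1],h[0]),"origin",(pin-C[:,0]*.025-C[:,2]*.05).round(4),"tool",p.round(4))
    return phi,rho
def look(save):
    p,ro=pose();t=r.get_state()["time_s"];a=r.camera("top");cv2.imwrite(f"pics/{save}_t.png",a);return topphi(a,p,ro,t=t)
E
python3 -c "
from h import *
f=lambda w,x,y,z:R.from_quat([x,y,z,w])
D=dict(v=([.5601,-.1218,.1499],(-.006,.994,.041,.098)),x=([.5603,-.1196,.1498],(-.017,.994,.041,.098)),y=([.5601,-.1207,.1493],(-.035,.994,.038,.097)))
for k,(p,q) in D.items():topphi(cv2.imread(f'pics/{k}_t.png'),np.array(p),f(*q))
"
```

```text
t 0.00 CIRC phi -0.132 rho 0.004 q -0.136 fwd 0.002 [302.4 163.4] 19.535164 head 0.083 origin [ 0.6232 -0.1165  0.1346] tool [ 0.5601 -0.1218  0.1499]
t 0.00 CIRC phi -0.059 rho 0.026 q -0.085 fwd 0.001 [308.9 163.1] 20.144669 head 0.085 origin [ 0.6234 -0.1138  0.1345] tool [ 0.5603 -0.1196  0.1498]
t 0.00 CIRC phi -0.045 rho 0.062 q -0.107 fwd -0.002 [311.6 164.1] 19.859222 head 0.083 origin [ 0.6231 -0.1145  0.134 ] tool [ 0.5601 -0.1207  0.1493]
```

Call:
move_arm --series '[0, 0, 0, 0.106, 0, 0.021, 0, 0, 0, 0, 0.156, 0, 0.031, 0, 0, 0, 0, 0.156, 0, 0.031, 0, 0, 0, 0, 0.156, 0, 0.031, 0, 0, 0, 0, 0.156, 0, 0.031, 0, 0, 0, 0, 0.125, 0, 0.025, 0, 0, 0, 0, 0.062, 0, 0.012, 0]'

```text
time_s: 13.2
tool_pos: [0.56, -0.1219, 0.1491]
tcp_rot: [-0.059, 0.993, 0.035, 0.096]
force: [-0.2, 0.0, -5.4]
gripper_width: 0.0236
gripper_force: 30.0
```

```bash
python3 -c "
from h import *
look('a1');look('a2')"
```

```text
t 13.20 CIRC phi 0.033 rho 0.110 q -0.077 fwd 0.003 [320.6 161.6] 19.799547 head 0.081 origin [ 0.623  -0.1151  0.1339] tool [ 0.56   -0.1219  0.1491]
t 13.25 CIRC phi 0.030 rho 0.109 q -0.078 fwd 0.002 [318.9 161.9] 20.02452 head 0.086 origin [ 0.6232 -0.1121  0.1343] tool [ 0.5602 -0.1192  0.1495]
```

Call:
move_arm --series '[0, 0, 0, 0.025, 0, 0.005, 0, 0, 0, 0, 0.037, 0, 0.007, 0, 0, 0, 0, 0.037, 0, 0.007, 0, 0, 0, 0, 0.025, 0, 0.005, 0, 0, 0, 0, 0.012, 0, 0.002, 0, 0, 0, 0, -0.012, 0, -0.002, 0, 0, 0, 0, -0.037, 0, -0.007, 0, 0, 0, 0, -0.087, 0, -0.017, 0]'

```text
time_s: 14.1
tool_pos: [0.56, -0.1218, 0.1492]
tcp_rot: [-0.024, 0.994, 0.039, 0.097]
force: [0.9, 0.0, -5.7]
gripper_width: 0.0238
gripper_force: 30.0
```

```bash
python3 -c "
from h import *
look('a3');look('a4')"
```

```text
t 14.10 CIRC phi 0.019 rho 0.041 q -0.022 fwd 0.001 [318.1 162.6] 19.656218 head 0.082 origin [ 0.6231 -0.116   0.1338] tool [ 0.56   -0.1218  0.1492]
t 14.15 CIRC phi 0.018 rho 0.040 q -0.022 fwd 0.000 [316.9 162.9] 19.941736 head 0.085 origin [ 0.6231 -0.1138  0.134 ] tool [ 0.5601 -0.1197  0.1493]
```

Call:
move_arm --series '[0, 0, 0, -0.025, 0, -0.005, 0, 0, 0, 0, -0.028, 0, -0.006, 0, 0, 0, 0, -0.028, 0, -0.006, 0, 0, 0, 0, -0.028, 0, -0.006, 0, 0, 0, 0, -0.028, 0, -0.006, 0, 0, 0, 0, -0.028, 0, -0.006, 0, 0, 0, 0, -0.028, 0, -0.006, 0, 0, 0, 0, -0.028, 0, -0.006, 0]'

```text
time_s: 15.0
tool_pos: [0.56, -0.1214, 0.1491]
tcp_rot: [-0.014, 0.994, 0.04, 0.098]
force: [0.3, 0.6, -5.9]
gripper_width: 0.0238
gripper_force: 30.0
```

```bash
python3 -c "
from h import *
look('a5');look('a6')"
```

```text
t 15.00 CIRC phi 0.002 rho 0.021 q -0.018 fwd 0.001 [315.9 162.9] 19.974089 head 0.083 origin [ 0.6231 -0.1159  0.1338] tool [ 0.56   -0.1214  0.1491]
t 15.05 CIRC phi -0.003 rho 0.021 q -0.023 fwd 0.001 [315.4 162.6] 19.883055 head 0.083 origin [ 0.6231 -0.1159  0.1338] tool [ 0.56   -0.1214  0.1491]
```

Call:
move_arm --series '[0, 0, 0, 0, 0, 0, 0, 0, 0, 0, 0, 0, 0, 0, 0, 0, 0, 0, 0, 0, 0, 0, 0, 0, 0, 0, 0, 0, 0, 0, 0, 0, 0, 0, 0, 0, 0, 0, 0, 0, 0, 0, 0, 0, 0, 0, 0, 0, 0, 0, 0, 0, 0, 0, 0, 0, 0, 0, 0, 0, 0, 0, 0, 0, 0, 0, 0, 0, 0, 0]'

```text
time_s: 16.1
tool_pos: [0.56, -0.1214, 0.1492]
tcp_rot: [-0.014, 0.994, 0.04, 0.098]
force: [-0.8, -0.8, -4.9]
gripper_width: 0.0239
gripper_force: 30.0
```

```bash
cat >> h.py <<'E'
def goal(o,head,rho,pd=.092):
    """carrier origin+heading+roll -> shift/turn from present pose"""
    Cw=R.from_euler("z",head)*R.from_euler("x",rho)
    ro=Cw*R.from_euler("x",-np.pi)*R.from_euler("y",.1961)
    g=np.array(o)+Cw.apply([.025-pd,0,.034]);to(g+.019*ro.as_matrix()[:,2],ro)
E
python3 -c "
from h import *
look('a7');look('a8')
goal([.6,-.035,.134],.06,.02)
goal([.6231,-.1159,.1338],.083,.021)"
```

```text
t 16.10 CIRC phi -0.005 rho 0.021 q -0.026 fwd 0.000 [315.1 163.1] 20.081507 head 0.083 origin [ 0.6231 -0.1158  0.1338] tool [ 0.56   -0.1214  0.1492]
t 16.15 CIRC phi -0.005 rho 0.021 q -0.026 fwd 0.001 [315.1 162.9] 20.025867 head 0.083 origin [ 0.6231 -0.1159  0.1338] tool [ 0.56   -0.1214  0.1491]
[-4.080e-02 -2.097e-01 -4.300e-03 -6.400e-03  2.000e-04  2.820e-02]
[-0.      0.0003 -0.      0.0006 -0.0004 -0.0003]
```

Call:
move_arm --series '[-0.001, -0.006, 0, 0.01, 0, 0.002, 0, -0.004, -0.021, 0, 0.01, 0, 0.004, 0, -0.009, -0.044, -0.001, 0.01, 0, 0.007, 0, -0.014, -0.071, -0.001, 0.01, 0, 0.011, 0, -0.02, -0.101, -0.002, 0.01, 0, 0.015, 0, -0.025, -0.13, -0.003, 0.01, 0, 0.019, 0, -0.031, -0.16, -0.003, 0.01, 0, 0.023, 0, -0.036, -0.185, -0.004, 0.01, 0, 0.026, 0, -0.039, -0.202, -0.004, 0.01, 0, 0.029, 0, -0.041, -0.21, -0.004, 0.01, 0, 0.03, 0]'

```text
time_s: 17.2
tool_pos: [0.5366, -0.0378, 0.1493]
tcp_rot: [-0.019, 0.995, 0.029, 0.097]
force: [0.5, 0.2, -5.2]
gripper_width: 0.0243
gripper_force: 30.0
```

```bash
python3 -c "
from h import *
look('b1');look('b2')
goal([.58,.04,.134],.04,.03)"
```

```text
t 17.20 CIRC phi -0.005 rho 0.033 q -0.038 fwd -0.001 [275.6 174.4] 19.925863 head 0.062 origin [ 0.5997 -0.0334  0.134 ] tool [ 0.5366 -0.0378  0.1493]
t 17.25 CIRC phi -0.001 rho 0.033 q -0.034 fwd 0.002 [275.9 173.1] 20.237394 head 0.062 origin [ 0.5996 -0.0333  0.1339] tool [ 0.5365 -0.0378  0.1493]
[-0.0384 -0.1914 -0.0014 -0.0091  0.0013  0.0265]
```

Call:
move_arm --series '[-0.001, -0.006, 0, 0.012, 0, 0.002, 0, -0.004, -0.019, 0, 0.012, 0, 0.004, 0, -0.008, -0.04, 0, 0.012, 0, 0.008, 0, -0.013, -0.065, 0, 0.012, 0, 0.011, 0, -0.018, -0.092, -0.001, 0.012, 0, 0.015, 0, -0.024, -0.119, -0.001, 0.01, 0, 0.018, 0, -0.029, -0.145, -0.001, 0.008, 0, 0.022, 0, -0.034, -0.168, -0.001, 0.006, 0, 0.025, 0, -0.037, -0.184, -0.001, 0.003, 0, 0.027, 0, -0.038, -0.191, -0.001, 0.002, 0, 0.028, 0]'

```text
time_s: 18.3
tool_pos: [0.5168, 0.0377, 0.1493]
tcp_rot: [-0.021, 0.995, 0.019, 0.097]
force: [-0.7, -1.3, -5.3]
gripper_width: 0.0237
gripper_force: 30.0
```

```bash
python3 -c "
from h import *
look('b3');look('b4')
goal([.548,.12,.115],.01,.03);print(r.get_state()['q'].round(2))"
```

```text
t 18.30 CIRC phi -0.002 rho 0.039 q -0.040 fwd 0.001 [239.9 182.6] 20.215471 head 0.041 origin [0.58   0.041  0.1338] tool [0.5168 0.0377 0.1493]
t 18.35 CIRC phi -0.011 rho 0.039 q -0.050 fwd 0.002 [238.9 181.9] 20.310732 head 0.041 origin [0.5801 0.041  0.1339] tool [0.5169 0.0377 0.1493]
[-0.0817 -0.2057  0.0401 -0.0186  0.0026  0.0364]
[-0.03  0.23 -0.18  2.14  0.06  0.58 -1.78]
```

Call:
move_arm --series '[-0.002, -0.006, 0.001, 0.026, 0, 0.005, 0, -0.008, -0.02, 0.004, 0.05, 0, 0.012, 0, -0.017, -0.043, 0.008, 0.049, 0, 0.016, 0, -0.028, -0.07, 0.014, 0.048, 0, 0.02, 0, -0.039, -0.099, 0.019, 0.047, 0, 0.026, 0, -0.051, -0.128, 0.025, 0.046, 0, 0.03, 0, -0.062, -0.156, 0.03, 0.033, 0, 0.033, 0, -0.072, -0.181, 0.035, 0.02, 0, 0.035, 0, -0.079, -0.198, 0.038, 0.007, 0, 0.036, 0, -0.082, -0.206, 0.04, -0.006, 0, 0.037, 0]'

```text
time_s: 19.4
tool_pos: [0.4843, 0.119, 0.1301]
tcp_rot: [-0.02, 0.995, 0.003, 0.096]
force: [-0.1, -0.6, -4.9]
gripper_width: 0.0236
gripper_force: 30.0
```

```bash
python3 -c "
from h import *
look('b5');look('b6')
goal([.522,.19,.09],-.01,.03);print(r.get_state()['q'].round(2))"
```

```text
t 19.40 CIRC phi 0.034 rho 0.040 q -0.005 fwd 0.004 [206.1 198.1] 20.643396 head 0.011 origin [0.5476 0.1203 0.1146] tool [0.4843 0.119  0.1301]
t 19.45 CIRC phi 0.025 rho 0.040 q -0.014 fwd 0.000 [204.9 199.9] 20.133036 head 0.011 origin [0.5476 0.1209 0.1146] tool [0.4843 0.1196 0.1301]
[-0.0746 -0.1756  0.0559 -0.0179  0.0041  0.0242]
[-0.23  0.23 -0.18  2.2   0.15  0.53 -2.09]
```

Call:
move_arm --series '[-0.002, -0.005, 0.002, -0.03, 0, -0.004, 0, -0.007, -0.018, 0.006, -0.036, 0, -0.004, 0, -0.016, -0.037, 0.012, -0.037, 0, 0, 0, -0.025, -0.06, 0.019, -0.038, 0, 0.003, 0, -0.036, -0.084, 0.027, -0.039, 0, 0.006, 0, -0.046, -0.109, 0.035, -0.04, 0, 0.01, 0, -0.057, -0.133, 0.042, -0.041, 0, 0.014, 0, -0.066, -0.155, 0.049, -0.042, 0, 0.017, 0, -0.072, -0.169, 0.054, -0.043, 0, 0.019, 0, -0.075, -0.176, 0.056, -0.043, 0, 0.02, 0]'

```text
time_s: 20.5
tool_pos: [0.4587, 0.1901, 0.1052]
tcp_rot: [-0.004, 0.995, -0.006, 0.096]
force: [-0.3, -0.0, -4.6]
gripper_width: 0.0238
gripper_force: 30.0
```

```bash
python3 -c "
from h import *
look('b7');look('b8')
goal([.514,.251,.072],-.025,.01);print(r.get_state()['q'].round(2))"
```

```text
t 20.50 CIRC phi 0.034 rho 0.010 q 0.024 fwd 0.001 [174.4 213.1] 19.688234 head -0.011 origin [0.522  0.1896 0.0897] tool [0.4587 0.1901 0.1052]
t 20.55 CIRC phi 0.038 rho 0.010 q 0.028 fwd 0.002 [174.6 212.9] 19.645832 head -0.011 origin [0.5219 0.1897 0.0896] tool [0.4587 0.1903 0.1052]
[-0.0305 -0.156   0.0413 -0.0032  0.0039  0.0173]
[-0.45  0.28 -0.16  2.21  0.3   0.52 -2.43]
```

Call:
move_arm --series '[-0.008, -0.004, 0.001, -0.05, 0, -0.01, 0, -0.018, -0.015, 0.004, -0.075, 0, -0.013, 0, -0.028, -0.033, 0.009, -0.088, 0, -0.014, 0, -0.036, -0.053, 0.014, -0.088, 0, -0.012, 0, -0.04, -0.075, 0.02, -0.088, 0, -0.01, 0, -0.043, -0.097, 0.026, -0.088, 0, -0.007, 0, -0.045, -0.118, 0.031, -0.088, 0, -0.005, 0, -0.045, -0.138, 0.036, -0.064, 0, 0.002, 0, -0.045, -0.15, 0.04, -0.051, 0, 0.006, 0, -0.045, -0.156, 0.041, -0.039, 0, 0.01, 0]'

```text
time_s: 21.6
tool_pos: [0.4452, 0.2525, 0.0863]
tcp_rot: [0.01, 0.995, -0.012, 0.096]
force: [-1.3, -0.2, -4.1]
gripper_width: 0.0236
gripper_force: 30.0
```

```bash
python3 -c "
from h import *
look('b9');look('c1');print(r.get_state()['force'],r.get_state()['q'].round(2))
goal([.55,.25,.06],-.025,-.02);goal([.587,.249,.045],-.025,-.02)
a=cv2.imread('pics/c1_t.png')[130:250,110:270];s=r.camera('scene')[130:310,320:500]
cv2.imwrite('pics/F.png',np.hstack([cv2.resize(a,(400,300),interpolation=2),cv2.resize(s,(400,400))[50:350]]))"
```

```text
t 21.60 CIRC phi -0.023 rho -0.018 q -0.005 fwd -0.001 [141.6 221.1] 19.868723 head -0.025 origin [0.5084 0.2506 0.0707] tool [0.4452 0.2525 0.0863]
t 21.65 CIRC phi -0.041 rho -0.018 q -0.023 fwd 0.002 [140.1 220.1] 19.235176 head -0.026 origin [0.5084 0.2504 0.0707] tool [0.4452 0.2523 0.0863]
[ 0.6426349  -0.16437912 -4.64479566] [-0.62  0.34 -0.14  2.17  0.39  0.54 -2.66]
[ 0.0966 -0.0033  0.0469 -0.0012  0.0036 -0.0015]
[ 0.1802 -0.0039  0.1015 -0.0012  0.0036 -0.0015]
```

View pics/F.png

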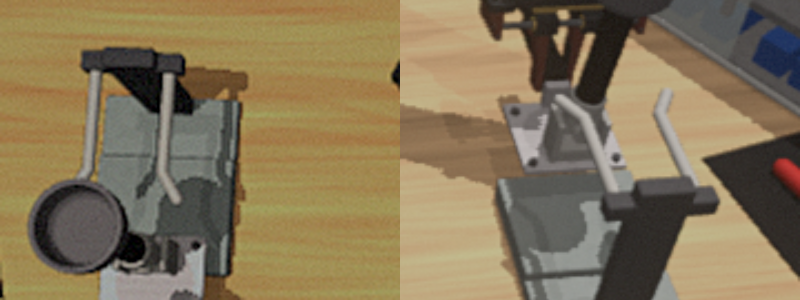

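The top view shows the ring left of centre from parallax, and the scene view shows the tube parallel to the column, in front of the open fork. I'll slide in with a small roll correction.

Call:
move_arm --series '[0.005, 0, 0.003, 0.047, 0, 0.009, 0, 0.018, 0, 0.01, 0.072, 0, 0.014, 0, 0.038, -0.001, 0.021, 0.079, 0, 0.015, 0, 0.061, -0.001, 0.035, 0.079, 0, 0.015, 0, 0.086, -0.002, 0.049, 0.079, 0, 0.015, 0, 0.112, -0.002, 0.063, 0.072, 0, 0.014, 0, 0.137, -0.003, 0.077, 0.06, 0, 0.011, 0, 0.158, -0.003, 0.089, 0.047, 0, 0.008, 0, 0.173, -0.004, 0.098, 0.035, 0, 0.006, 0, 0.18, -0.004, 0.1015, 0.035, 0, 0.006, 0]'

```text
time_s: 22.75
tool_pos: [0.5241, 0.252, 0.0601]
tcp_rot: [-0.003, 0.995, -0.012, 0.097]
force: [-0.2, 0.3, -4.7]
gripper_width: 0.0239
gripper_force: 30.0
```

```bash
python3 -c "
from h import *
look('d1');look('d2');s=r.get_state();print(s['force'],s['q'].round(2))
goal([.587,.249,.032],-.025,0)"
```

```text
t 22.75 CIRC phi -0.084 rho 0.009 q -0.092 fwd 0.004 [141.9 185.4] 17.977606 head -0.024 origin [0.5874 0.2507 0.0445] tool [0.5241 0.252  0.0601]
t 22.80 CIRC phi -0.082 rho 0.009 q -0.091 fwd 0.004 [142.1 185.4] 17.469751 head -0.024 origin [0.5875 0.2504 0.0446] tool [0.5242 0.2518 0.0601]
[-0.67466646  0.27800837 -3.88873016] [-0.51  0.47 -0.14  2.04  0.36  0.5  -2.53]
[-0.006   0.0028  0.0315 -0.0111  0.0037 -0.0013]
```

Call:
move_arm --series '[-0.001, 0.001, 0.006, -0.011, 0.002, -0.002, 0, -0.002, 0.002, 0.013, -0.011, 0.003, -0.002, 0, -0.004, 0.003, 0.02, -0.011, 0.003, -0.002, 0, -0.005, 0.003, 0.026, -0.011, 0.003, -0.002, 0, -0.006, 0.003, 0.0315, -0.011, 0.003, -0.002, 0]'

```text
time_s: 23.35
tool_pos: [0.5235, 0.2502, 0.0473]
tcp_rot: [0.001, 0.995, -0.012, 0.098]
force: [-0.7, 0.1, -4.3]
gripper_width: 0.0238
gripper_force: 30.0
```

```bash
python3 -c "
from h import *
look('e1');s=r.get_state();print(s['force'],s['moment'])
goal([.587,.249,.029],-.025,0)"
```

```text
t 23.35 CIRC phi -0.150 rho -0.000 q -0.150 fwd 0.003 [138.4 187.1] 18.035545 head -0.025 origin [0.5868 0.2486 0.032 ] tool [0.5235 0.2502 0.0473]
[ 0.09639847 -0.20261405 -4.59906534] [-0.07133787  0.66310621 -0.09198456]
[-0.0005 -0.0013  0.0067  0.0003  0.001   0.0003]
```

Call:
move_arm --series '[-0.0005, 0, 0.0025, 0, 0, 0, 0, -0.001, 0, 0.005, 0, 0, 0, 0, -0.0015, 0, 0.0075, 0, 0, 0, 0]'

```text
time_s: 23.7
tool_pos: [0.5237, 0.2503, 0.0459]
tcp_rot: [0.001, 0.995, -0.012, 0.098]
force: [-12.3, -4.3, 23.5]
gripper_width: 0.0239
gripper_force: 30.0
```

```bash
python3 -c "
from h import *
look('e2');s=r.get_state();print(s['force'],s['moment'])"
```

```text
t 23.70 CIRC phi -0.136 rho -0.000 q -0.136 fwd 0.001 [139.6 188.1] 17.80378 head -0.025 origin [0.587  0.2487 0.0305] tool [0.5237 0.2503 0.0459]
[-7.02977806 -3.14777532 12.07687998] [-0.59119085  1.0449631  -0.23787128]
```

The plate is on the pad. I'll ease the pressure and release.

Call:
move_arm --series '[0.0003, 0, -0.0015, 0, 0, 0, 0, 0.0003, 0, -0.0015, 0, 0, 0, 0.6, 0.0003, 0, -0.0015, 0, 0, 0, 0.6, 0.0003, 0, -0.0015, 0, 0, 0, 0.6, 0.0003, 0, -0.0015, 0, 0, 0, 0.6, 0.0003, 0, -0.0015, 0, 0, 0, 0.6]'

```text
time_s: 24.35
tool_pos: [0.5238, 0.2505, 0.0452]
tcp_rot: [0.001, 0.995, -0.012, 0.098]
force: [-0.8, -0.5, -0.6]
gripper_width: 0.0522
gripper_force: 0.0
```

Call:
move_arm --series '[0, 0, -0.02, 0, 0, 0, 0.6, 0, 0, -0.06, 0, 0, 0, 0.6, 0, 0, -0.12, 0, 0, 0, 0.6, 0, 0, -0.2, 0, 0, 0, 0.6, -0.05, 0, -0.28, 0, 0, 0, 0.6, -0.05, 0, -0.28, 0, 0, 0, 0.6]'

```text
time_s: 24.95
tool_pos: [0.4817, 0.2531, 0.155]
tcp_rot: [-0.001, 0.995, -0.011, 0.1]
force: [0.0, 0.1, 0.8]
gripper_width: 0.0524
gripper_force: 0.0
```

```bash
python3 -c "
from h import *
s=r.get_state();print(s['force'],s['gripper_width'],s['tool_pos'])
a=r.camera('top')[130:265,100:280];b=r.camera('scene')[120:330,300:500]
cv2.imwrite('pics/G.png',np.hstack([cv2.resize(a,(400,300),interpolation=2),cv2.resize(b,(400,420))[60:360]]))"
```

```text
[0.0319855  0.07531517 0.82982542] 0.052375527183918996 [0.48167748 0.25311552 0.15495665]
```

View pics/G.png

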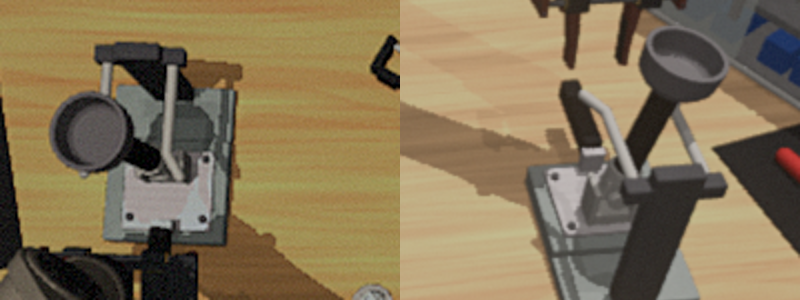

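The plate sits centred on the pad: margins are about 7.5 px left and right and about 6 px at the near edge. The tube stands in the fork against the +y rod, and the gripper is clear.

```bash
python3 -c "
from h import *
print(r.close_job())"
```

```text
the job is handed in; nothing more can be done
None
```

The job is handed in at about 25 s; no verdict came back. The shank stood free for over 5 s, and the knee unit is released, flat and centred on the rack's pad, its tube in the fork leaning about 0.13 rad on the +y rod. On the first lift the unit slipped nose-down to about 0.73 rad (limit 0.8), so I set it back on the bench and regripped.

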